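Seal the dry box of buckles

TASK

Put the blue lid squarely on the grey dry box of buckles and rivets so that its plug drops into the opening and it rests on the black gasket. Then press the lid down on its yellow corner marks, one corner at a time, until all four corners are fully down and the lid sits flat on the rim. Leave the lid there and do not knock over the amber dye bottle.

Things in the scene. Friction and masses are not known exactly. Their poses are not given: they have to be found in the camera images.
- lid: Loose blue lid, 0.25 to 0.5 kg, flat on the table, right way up. Origin: centre of its underside; z up, x across, y along. From below: plug 102 x 142 mm (x, y), 14 mm deep; plate 150 x 190 mm, 14 to 20 mm above the origin; black bar handle in the middle, 18 mm wide (x), 100 mm long (y), 20 to 50 mm above the origin. May go on either way round.
- box: Fixed open grey box of brass buckles and copper rivets. Origin: centre of its underside, on the table; z up, x across, y along. Rim 150 x 190 mm outside (x, y), 20 mm wide, its top 70 mm above the origin; opening 110 x 150 mm. The black gasket on the rim stands 8 mm higher (78 mm) until pressed down. Contents reach 34 mm.
- opening (a point): Centre of the box's opening, level with the rim, 70 mm above the box's origin. The lid's origin comes to 6 mm below this point when it rests on the unpressed gasket, and 14 mm below when sealed. With only some corners down the lid tilts and may rock by up to 8 mm at a corner.
- lid_handle (a point): Top centre of the lid's handle, 50 mm above the lid's origin.
- mark_a (a point): Yellow press mark, 24 mm across, on top of the lid plate at its -x -y corner (lid frame: x = -58, y = -78, z = 20 mm). Press here from above.
- mark_b (a point): Yellow press mark, 24 mm across, on top of the lid plate at its +x -y corner (lid frame: x = 58, y = -78, z = 20 mm). Press here from above.
- mark_c (a point): Yellow press mark, 24 mm across, on top of the lid plate at its +x +y corner (lid frame: x = 58, y = 78, z = 20 mm). Press here from above.
- mark_d (a point): Yellow press mark, 24 mm across, on top of the lid plate at its -x +y corner (lid frame: x = -58, y = 78, z = 20 mm). Press here from above.
- gasket_a (a joint): Length of rubber gasket at the -x -y corner of the box (box frame; 65 mm from the box's centre in x, 85 mm in y). Value in m: 0 = standing 8 mm proud of the rim, 0.008 = pressed fully down, level with the rim. It moves only when pushed down with about 12 N, yields at that force over the whole 8 mm, then meets a hard stop; it stays where it is left.
- gasket_b (a joint): Length of rubber gasket at the +x -y corner of the box (box frame; 65 mm from the box's centre in x, 85 mm in y). Value in m: 0 = standing 8 mm proud of the rim, 0.008 = pressed fully down, level with the rim. It moves only when pushed down with about 12 N, yields at that force over the whole 8 mm, then meets a hard stop; it stays where it is left.
- gasket_c (a joint): Length of rubber gasket at the +x +y corner of the box (box frame; 65 mm from the box's centre in x, 85 mm in y). Value in m: 0 = standing 8 mm proud of the rim, 0.008 = pressed fully down, level with the rim. It moves only when pushed down with about 12 N, yields at that force over the whole 8 mm, then meets a hard stop; it stays where it is left.
- gasket_d (a joint): Length of rubber gasket at the -x +y corner of the box (box frame; 65 mm from the box's centre in x, 85 mm in y). Value in m: 0 = standing 8 mm proud of the rim, 0.008 = pressed fully down, level with the rim. It moves only when pushed down with about 12 N, yields at that force over the whole 8 mm, then meets a hard stop; it stays where it is left.
- dye_bottle: Amber glass dye bottle with black cap, 44 mm diameter, 100 mm high, standing beyond the box and lid. Origin: centre of its underside. To be left standing.
Things that resemble listed ones, but are neither listed nor needed, are in the scene too. Of the things that look like the lid, the larger one is meant.

How it is judged:
On the way, in this order (a step that is already met when the one before it is completed fails the run):
1. the lid lies on the box, its plug in the opening (horizontal distance between lid and box below 0.009 m and angle between the y axis of lid and the y axis of box, either way round below 0.08 rad and z of lid in the frame of box below 0.067 m), for 0.2 s.
2. a first corner of the gasket is down (value of joint any of gasket_a, gasket_b, gasket_c, gasket_d above 0.0062 m), for 0.2 s.
3. a second corner is down ((value of joint each of gasket_a, gasket_b above 0.0062 m or value of joint each of gasket_a, gasket_c above 0.0062 m or value of joint each of gasket_a, gasket_d above 0.0062 m or value of joint each of gasket_b, gasket_c above 0.0062 m or value of joint each of gasket_b, gasket_d above 0.0062 m or value of joint each of gasket_c, gasket_d above 0.0062 m)), for 0.2 s.
4. a third corner is down ((value of joint each of gasket_a, gasket_b, gasket_c above 0.0062 m or value of joint each of gasket_a, gasket_b, gasket_d above 0.0062 m or value of joint each of gasket_a, gasket_c, gasket_d above 0.0062 m or value of joint each of gasket_b, gasket_c, gasket_d above 0.0062 m)), for 0.2 s.
5. the fourth corner is down (value of joint each of gasket_a, gasket_b, gasket_c, gasket_d above 0.0062 m), for 0.2 s.
At the end, for the whole second after the job is handed in: The lid lies released, at rest on the box, within 9 mm and 0.08 rad of centred and square, level within 0.02 rad, its origin 53 to 58.5 mm above the box's; all gasket corners are over 6.2 mm down, pressed one at a time in any order, 0.2 s or more apart; the dye bottle stands (all of step 5 and horizontal distance between lid and box below 0.009 m and angle between the y axis of lid and the y axis of box, either way round below 0.08 rad and z of lid in the frame of box between 0.053 and 0.0585 m and angle between lid's own z axis and vertical below 0.02 rad and linear speed of lid below 0.02 m/s and angle between dye_bottle's own z axis and vertical below 0.3 rad); the robot touches nothing.
It fails at once if the dye bottle is knocked over (angle between dye_bottle's own z axis and vertical above 0.6 rad).
It also fails if it takes over 64 s, if anything falls off the work surface, if the arm or the gripper's body presses on something with over 40 N, if the wrist force passes 120 N, or if a joint passes its speed limit or range.

ROBOT

A 6-joint arm with a two-finger parallel gripper is mounted at the origin on the work surface. World frame = base frame: x ahead of the robot, y to its left, z up, the work surface at z = 0. Lengths are in m, angles in rad, forces in N, time in s.
With the tool pointing down it reaches from about 0.325 to 0.85 m from the base axis. Payload 15.5 kg.
Tool frame: the origin (TCP) lies at the very end of the fingers, on their centre line; the grasp point (between the pads) lies robot.tcp_to_grasp behind it (robot.tcp_to_grasp is the distance from the TCP to the grasp point, in m); z points along the fingers, y is the direction in which the jaws open and shut (so a half turn about z gives the same grasp; the last joint's range is limited). The gripper opens to 91 mm and grips with 3 to 60 N. Pads are 32 mm wide; open, the fingers measure 118 mm over their backs; the gripper's body (76 mm by 178 mm) begins 60 mm behind the grasp point.
Start: joints at [1.163, 0.494, 1.345, -0, 1.302, -0.096], TCP at [0.192, 0.595, 0.214] pointing down, gripper open.
Joint ranges: [-2.91, 2.91], [-0.82, 2.16], [0.22, 2.67], [-1.22, 4.37], [0.12, 2.79], [-3.08, 3.08]. Speed limits (rad/s): [1.89, 1.89, 2.57, 3.01, 3.01, 3.01].

INTERFACE

Orientations are given as a unit quaternion [w, x, y, z].
In Python, from plant import robot gives the robot as it stands. The module is installed in compiled form; this text tells all that it offers.
- The arm moves only by the tool jog_arm, never from a script. Its argument "series" is a list of rows, each a list of 2 entries, a list of its own where there are three numbers: the shift along the tool's x, y, z in mm, then the turn about the tool's z in degrees. A call has 1 to 20 rows; each row shifts and turns the pose as measured when the row begins, along the tool's axes as they then stand; what a row does not reach is not made up. A row lasts 1/10 s, in which the tool goes at most 50 mm and 8.59 degrees, less where a joint would pass 70% of its speed; a pose out of reach is approached as far as the arm can. A call is refused whole if a number of a shift passes 50 or a number of a turn 8.59, either way. A call with a gripper value outside its range is refused whole. "gripper" is the closure, from -1 (fully open) to 1 (shut), set as the call begins (left out, the last holds). The fingers move at their own pace and stop on an object; "grip_force" is the grip in N (left out, the last holds). Time passes only in rows, so rows that do not move let the fingers close. It gives the time, the measured TCP pose, the force and the opening at its end, in the units of the state.
- robot.get_state(): the state, without advancing time (a new reading comes with each control period).
- robot.camera(name): name is "side" or "top"; returns a dict with "pixels" (480x640x3 uint8, red, green, blue), "vfov" (degrees; the focal length in pixels is half the picture's height over the tangent of half this angle, whatever the lens; pixels are square), "cx", "cy" (the principal point, pixels), "k1" (the pictures are not rectified: a ray, as slopes to the right and down, at radius r is drawn at 1 + k1 r^2 times it, then the intrinsics apply), "T" (4x4, takes a point from camera to world coordinates). Camera axes: x right, y down, z forward; pixel columns grow to the right and rows downward; lengths in m; the calibration is good to about 2 mm. A picture is of the moment at which its call begins. There is no depth.
- robot.sign_off(): hands the job in, once; it reports no verdict.
The state is a dict: "time": time; "q": joint angles; "qvel": joint speeds; "effort": joint torques, N m; "eef_pos": TCP position; "ee_rot": TCP orientation; "wrist_force": force on the tool from outside, world axes, zero at the start; "ft_torque": the same for the moment, N m; "width": opening from 0.0 (shut) to 1.0 (fully open).
Only numpy, scipy, OpenCV 4.12 (cv2) and the standard library are available. Lean on these libraries where they do the work, as an engineer would, in place of code of your own. Each camera call takes 0.05 s, during which the arm holds its last target.

## Working session

There is one attempt and no reset: what is moved stays moved. The work goes in short steps, Python scripts to look and compute and a tool call to move; the robot and the scene stay as the last step left them, time stands still between calls to the robot, and variables do not carry over. Pictures are saved under pics/ and viewed, and the job is handed in when it is done.

Besides the shell and the picture viewer there is one more tool, called after "Request:" in YAML: its name, and indented under it one key for each argument. jog_arm: Moves the arm, as the interface text tells. Its arguments: {"type":"object","properties":{"series":{"type":"array","items":{"type":"array"}},"gripper":{"type":"number"},"grip_force":{"type":"number"}},"required":["series"]}

```bash
mkdir -p pics; cat > h.py <<'E'
import numpy as np, cv2
from plant import robot
def snap(n,tag):
    c=robot.camera(n); cv2.imwrite(f'pics/{tag}.png',c['pixels'][:,:,::-1])
    np.savez(f'pics/{tag}.npz',**{k:c[k] for k in c}); return c
def K(c):
    f=240/np.tan(np.radians(c['vfov'])/2); return np.array([[f,0,c['cx']],[0,f,c['cy']],[0,0,1]])
def und(c,uv):
    uv=np.array(uv,float).reshape(-1,2); k=K(c); d=(uv-k[:2,2])/k[0,0]; s=d.copy()
    for _ in range(50): s=d/(1+float(c['k1'])*(s**2).sum(1,keepdims=True))
    return s
def cast(c,uv,z):
    s=und(c,uv); T=np.array(c['T']); r=np.c_[s,np.ones(len(s))]@T[:3,:3].T; o=T[:3,3]
    return o+r*((z-o[2])/r[:,2])[:,None]
def proj(c,P):
    T=np.array(c['T']); p=(np.array(P,float).reshape(-1,3)-T[:3,3])@T[:3,:3]; s=p[:,:2]/p[:,2:]
    s=s*(1+float(c['k1'])*(s**2).sum(1,keepdims=True)); k=K(c); return s*k[0,0]+k[:2,2]
E
python3 - <<'E'
from h import *
for n in('top','side'):
    c=snap(n,n+'0'); print(n,c['vfov'],c['cx'],c['cy'],c['k1'],np.round(c['T'],3).tolist())
s=robot.get_state(); print(s, robot.tcp_to_grasp)
E
```

```text
top 48.3781058496233 319.86233426325754 249.8198350946044 -0.02678154260831672 [[0.028, -0.983, 0.182, 0.382], [-1.0, -0.027, 0.008, -0.022], [-0.003, -0.182, -0.983, 1.078], [0.0, 0.0, 0.0, 1.0]]
side 55.607651267193084 319.7541546279407 250.3161805205735 -0.058169169840955784 [[0.832, -0.426, 0.355, 0.2], [-0.555, -0.616, 0.56, -0.542], [-0.02, -0.663, -0.749, 0.777], [0.0, 0.0, 0.0, 1.0]]
{'time': 0.1, 'q': array([ 1.16349597e+00,  4.94138291e-01,  1.34606843e+00,  3.22877419e-05,
        1.30250896e+00, -9.54705480e-02]), 'qvel': array([-0.00085603,  0.00049613, -0.0011232 , -0.00091749,  0.0007486 ,
       -0.00082768]), 'effort': array([ 3.32651325e-03, -8.80244637e+01, -3.82547379e+01,  7.06775556e-02,
        4.84919501e-02, -2.98156188e-06]), 'eef_pos': array([0.19158183, 0.59454978, 0.21338742]), 'ee_rot': array([-1.54749624e-04,  1.55288184e-01,  9.87869052e-01, -5.39995217e-04]), 'wrist_force': array([ 0.44137858,  0.52823688, -0.23879394]), 'ft_torque': array([0.0124007 , 0.01343564, 0.00321317]), 'width': 1.0006101081559784} 0.0188
```

View pics/top0.png

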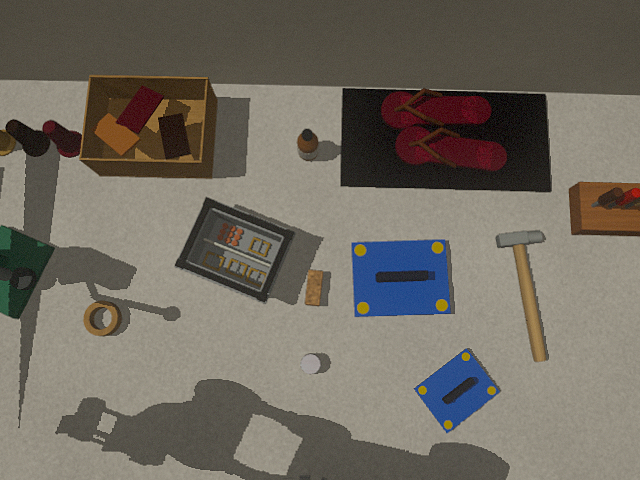

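View pics/side0.png

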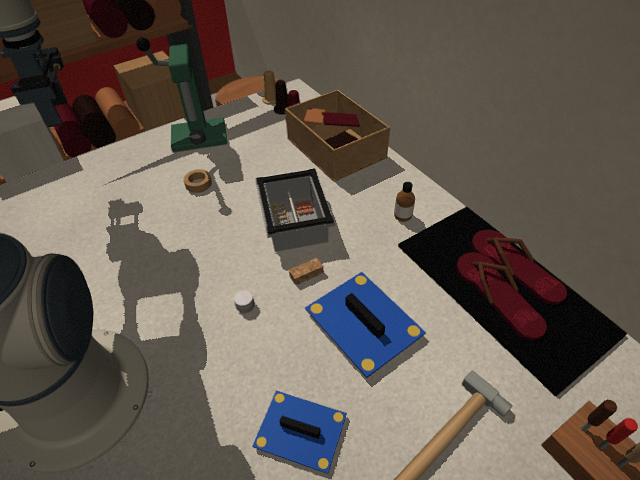

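The top view shows the large lid centred near (403,277) with yellow marks at its corners. The box is near (238,250) with a black gasket, the dye bottle is at (307,145), and the small decoy lid is at (458,390). Next I'll measure the lid and box.

```bash
cat > m.py <<'E'
from h import *
def marks(c,z=.020):
    hsv=cv2.cvtColor(c['pixels'],cv2.COLOR_RGB2HSV)
    m=cv2.inRange(hsv,(20,130,120),(35,255,255))
    n,l,s,ce=cv2.connectedComponentsWithStats(m)
    return [(s[i,4],ce[i].round(1),cast(c,ce[i],z)[0].round(4)) for i in range(1,n) if s[i,4]>30]
def gask(c,seed,z=.078):
    hsv=cv2.cvtColor(c['pixels'],cv2.COLOR_RGB2HSV)
    m=cv2.inRange(hsv,(0,0,0),(180,255,60))
    k=np.zeros_like(m); cv2.circle(k,seed,75,255,-1); m&=k
    return m
E
python3 - <<'E'
from m import *
for n in('top','side'):
    d=dict(np.load(f'pics/{n}0.npz'))
    print(n)
    for x in marks(d): print(x)
    g=cv2.cvtColor(d['pixels'],cv2.COLOR_RGB2HSV)
    u,v=(238,250) if n=='top' else (295,203)
    p=d['pixels'][v-65:v+65,u-75:u+75,::-1]
    cv2.imwrite(f'pics/box_{n}.png',np.clip(cv2.resize(p,None,fx=4.5,fy=4.5,interpolation=cv2.INTER_CUBIC).astype(int)*2,0,255))
E
```

```text
top
(np.int32(66), array([258.2, 247.1]), array([0.5798, 0.112 , 0.02  ]))
(np.int32(99), array([437.1, 247.2]), array([ 0.5894, -0.249 ,  0.02  ]))
(np.int32(97), array([359.8, 249.8]), array([ 0.5797, -0.093 ,  0.02  ]))
(np.int32(107), array([441.4, 304.8]), array([ 0.4735, -0.2561,  0.02  ]))
(np.int32(101), array([362.6, 307.7]), array([ 0.4636, -0.1004,  0.02  ]))
(np.int32(53), array([465.3, 356.4]), array([ 0.3744, -0.3016,  0.02  ]))
(np.int32(52), array([422. , 389.7]), array([ 0.3091, -0.2169,  0.02  ]))
(np.int32(49), array([491.1, 390.1]), array([ 0.3116, -0.3503,  0.02  ]))
(np.int32(52), array([447.6, 424.3]), array([ 0.2461, -0.2655,  0.02  ]))
side
(np.int32(70), array([360.4, 279.7]), array([ 0.5839, -0.0927,  0.02  ]))
(np.int32(82), array([316. , 308.1]), array([ 0.4676, -0.0998,  0.02  ]))
(np.int32(93), array([413.2, 330.5]), array([ 0.5929, -0.2488,  0.02  ]))
(np.int32(112), array([367.5, 364.2]), array([ 0.4772, -0.2556,  0.02  ]))
(np.int32(58), array([279.1, 397.5]), array([ 0.3115, -0.2199,  0.02  ]))
(np.int32(62), array([338. , 416.6]), array([ 0.3767, -0.3051,  0.02  ]))
(np.int32(68), array([261. , 441.4]), array([ 0.2484, -0.2686,  0.02  ]))
(np.int32(75), array([322.9, 463.2]), array([ 0.3132, -0.3537,  0.02  ]))[ WARN:0@0.787] global loadsave.cpp:1063 imwrite_ Unsupported depth image for selected encoder is fallbacked to CV_8U.
```

View pics/box_top.png

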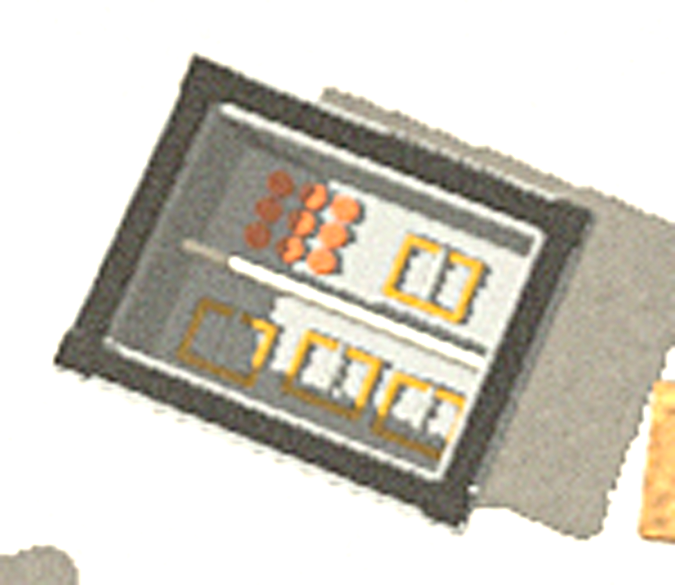

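View pics/box_side.png

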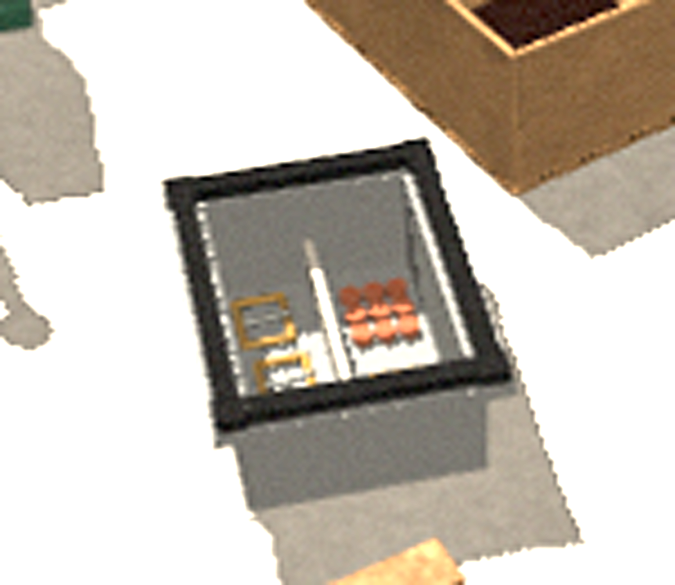

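```bash
python3 - <<'E'
from m import *
for n,(u,v) in(('top',(236,250)),('side',(295,203))):
    d=dict(np.load(f'pics/{n}0.npz'))
    V=d['pixels'].max(2)
    print(V[v-60:v+60:8,u-70:u+70:6] if 0 else '')
    m=(V<42).astype(np.uint8)*255
    k=np.zeros_like(m); cv2.circle(k,(u,v),80,255,-1); m&=k
    cs,_=cv2.findContours(m,cv2.RETR_EXTERNAL,cv2.CHAIN_APPROX_NONE); c=max(cs,key=cv2.contourArea)
    W=cast(d,c.reshape(-1,2),.078)[:,:2]
    r=cv2.minAreaRect((W*1000).astype(np.float32)); print(n,r)
    q=cv2.approxPolyDP(cv2.convexHull(c),8,True).reshape(-1,2); print(q.tolist(),cast(d,q,.078).round(4).tolist())
    # inner hole
    cs,h=cv2.findContours(m,cv2.RETR_CCOMP,cv2.CHAIN_APPROX_NONE)
    hs=[x for x,hh in zip(cs,h[0]) if hh[3]>=0]; c=max(hs,key=cv2.contourArea)
    W=cast(d,c.reshape(-1,2),.078)[:,:2]
    print('inner',cv2.minAreaRect((W*1000).astype(np.float32)))
    cv2.imwrite(f'pics/mask_{n}.png',cv2.resize(m[v-80:v+80,u-80:u+80],None,fx=3,fy=3))
E
```

```text
top ((643.0392456054688, 185.69073486328125), (24.884449005126953, 3.194443702697754), 71.22880554199219)
[[212, 207], [224, 211]] [[0.6455, 0.198, 0.078], [0.6382, 0.1742, 0.078]]
inner ((651.8297729492188, 186.7167510986328), (2.9292373657226562, 2.7391915321350098), 46.69830322265625)

side ((568.4116821289062, 146.60479736328125), (193.2930908203125, 143.25729370117188), 69.22756958007812)
[[314, 169], [333, 222], [268, 233], [257, 178]] [[0.6674, 0.2098, 0.078], [0.601, 0.0329, 0.078], [0.4684, 0.0848, 0.078], [0.5365, 0.2602, 0.078]]
inner ((568.195556640625, 146.27670288085938), (157.11178588867188, 123.28528594970703), 69.49539947509766)
```

```bash
python3 -c "
import cv2,numpy as np
cv2.imwrite('pics/masks.png',np.hstack([cv2.imread('pics/mask_top.png'),cv2.imread('pics/mask_side.png')])[:,:800])"
```

```text
(no output)
```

View pics/mask_top.png

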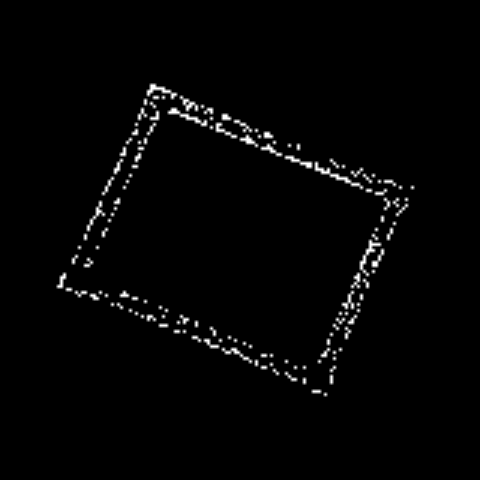

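```bash
python3 - <<'E'
from m import *
n,(u,v)='top',(236,250)
d=dict(np.load(f'pics/{n}0.npz'))
V=cv2.GaussianBlur(d['pixels'].max(2),(3,3),0)
for t in (50,54,58):
    m=(V<t).astype(np.uint8)*255
    k=np.zeros_like(m); cv2.circle(k,(u,v),80,255,-1); m&=k
    cs,h=cv2.findContours(m,cv2.RETR_CCOMP,cv2.CHAIN_APPROX_NONE)
    c=max(cs,key=cv2.contourArea)
    W=cast(d,c.reshape(-1,2),.078)[:,:2]
    print(t,cv2.minAreaRect((W*1000).astype(np.float32)))
    q=cv2.approxPolyDP(cv2.convexHull(c),8,True).reshape(-1,2); print(q.tolist(),cast(d,q,.078).round(4).tolist())
    c=max([x for x,hh in zip(cs,h[0]) if hh[3]>=0],key=cv2.contourArea)
    print('inner',cv2.minAreaRect((cast(d,c.reshape(-1,2),.078)[:,:2]*1000).astype(np.float32)))
    cv2.imwrite(f'pics/mk{t}.png',cv2.resize(m[v-80:v+80,u-80:u+80],None,fx=3,fy=3))
E
```

```text
50 ((565.1595458984375, 149.17236328125), (183.3489532470703, 141.10377502441406), 69.52600860595703)
[[206, 199], [292, 232], [264, 300], [176, 264]] [[0.6613, 0.2107, 0.078], [0.6001, 0.0412, 0.078], [0.4685, 0.0888, 0.078], [0.5321, 0.2594, 0.078]]
inner ((561.919921875, 150.3274688720703), (163.67172241210938, 130.1318359375), 69.62906646728516)
54 ((565.144287109375, 149.12863159179688), (184.76608276367188, 142.5265655517578), 69.52991485595703)
[[206, 199], [293, 232], [264, 300], [176, 265]] [[0.6613, 0.2107, 0.078], [0.6002, 0.0393, 0.078], [0.4685, 0.0888, 0.078], [0.5302, 0.2592, 0.078]]
inner ((564.3444213867188, 148.9482421875), (162.23574829101562, 124.06620025634766), 69.40504455566406)
58 ((565.2666015625, 148.93328857421875), (185.107177734375, 143.2167205810547), 69.42778015136719)
[[206, 198], [293, 232], [265, 300], [176, 265]] [[0.6633, 0.2109, 0.078], [0.6002, 0.0393, 0.078], [0.4685, 0.0869, 0.078], [0.5302, 0.2592, 0.078]]
inner ((564.5519409179688, 149.1419677734375), (161.7306365966797, 123.088134765625), 69.40685272216797)
```

View pics/mk54.png

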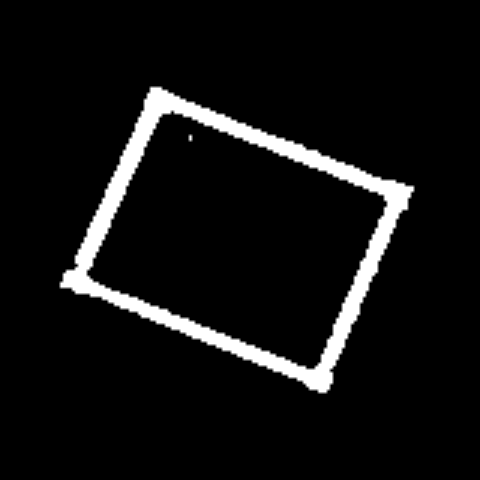

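```bash
cat > plan.py <<'E'
import sys
from h import *
from scipy.spatial.transform import Rotation as Ro
def plan(x,y,z,ang=None,step=44,turn=8):
    s=robot.get_state(); p=np.array(s['eef_pos'])*1000; w=s['ee_rot']
    R=Ro.from_quat([w[1],w[2],w[3],w[0]]).as_matrix()
    a0=np.degrees(np.arctan2(R[1,1],R[0,1])); print('tcp',p.round(1),'yang',round(a0,2),'tilt',R[:,2].round(4),'F',np.round(s['wrist_force'],1),'w',round(s['width'],3),'t',round(s['time'],2))
    if ang is None: ang=a0
    d=np.array([x,y,z])-p; t=-((ang-a0+90)%180-90)
    n=max(int(np.ceil(np.linalg.norm(d)/step)),int(np.ceil(abs(t)/turn)),1)
    rows=[]
    for i in range(n):
        Ri=R@Ro.from_euler('z',t/n*i,degrees=True).as_matrix()
        v=Ri.T@(d/n); rows.append([[round(float(k),1) for k in v],round(t/n,2)])
    print(n,str(rows).replace(' ',''))
if __name__=='__main__': plan(*map(float,sys.argv[1:]))
E
python3 plan.py 528.5 -174.5 130 3.5
```

```text
tcp [191.6 594.5 213.4] yang 72.13 tilt [-5.e-04 -1.e-03 -1.e+00] F [ 0.4  0.5 -0.2] w 1.001 t 0.1
20 [[[-27.8,-31.4,4.2],np.float64(3.43)],[[-29.7,-29.7,4.2],np.float64(3.43)],[[-31.4,-27.9,4.2],np.float64(3.43)],[[-33.0,-25.9,4.2],np.float64(3.43)],[[-34.5,-23.9,4.2],np.float64(3.43)],[[-35.9,-21.8,4.2],np.float64(3.43)],[[-37.1,-19.6,4.2],np.float64(3.43)],[[-38.2,-17.4,4.2],np.float64(3.43)],[[-39.2,-15.1,4.2],np.float64(3.43)],[[-40.0,-12.7,4.2],np.float64(3.43)],[[-40.7,-10.3,4.2],np.float64(3.43)],[[-41.2,-7.8,4.2],np.float64(3.43)],[[-41.6,-5.3,4.2],np.float64(3.43)],[[-41.9,-2.8,4.2],np.float64(3.43)],[[-42.0,-0.3,4.2],np.float64(3.43)],[[-41.9,2.2,4.2],np.float64(3.43)],[[-41.7,4.7,4.2],np.float64(3.43)],[[-41.4,7.2,4.2],np.float64(3.43)],[[-40.9,9.7,4.2],np.float64(3.43)],[[-40.2,12.1,4.2],np.float64(3.43)]]
```

Request:
jog_arm:
  series:
    - [[-28, -31, 0], 3.4]
    - [[-30, -30, 0], 3.4]
    - [[-31, -28, 0], 3.4]
    - [[-33, -26, 0], 3.4]
    - [[-34, -24, 0], 3.4]
    - [[-36, -22, 0], 3.4]
    - [[-37, -20, 0], 3.4]
    - [[-38, -17, 0], 3.4]
    - [[-39, -15, 0], 3.4]
    - [[-40, -13, 0], 3.4]
    - [[-41, -10, 0], 3.4]
    - [[-41, -8, 0], 3.4]
    - [[-42, -5, 5], 3.4]
    - [[-42, -3, 5], 3.4]
    - [[-42, 0, 5], 3.4]
    - [[-42, 2, 5], 3.4]
    - [[-42, 5, 5], 3.4]
    - [[-41, 7, 5], 3.4]
    - [[-41, 10, 5], 3.4]
    - [[-40, 12, 5], 3.4]
  gripper: -1

```text
time: 2.1
eef_pos: [0.5238, -0.2075, 0.1698]
ee_rot: [-0.0, 0.696, 0.718, -0.001]
wrist_force: [-0.2, 1.2, 0.3]
width: 0.996
```

```bash
python3 plan.py 528.5 -174.5 100 3.5
```

```text
tcp [ 523.8 -207.5  169.8] yang 1.72 tilt [-0.0017 -0.001  -1.    ] F [-0.2  1.2  0.3] w 0.996 t 2.1
2 [[[16.5,2.9,34.9],np.float64(-0.89)],[[16.4,3.1,34.9],np.float64(-0.89)]]
```

Request:
jog_arm:
  series:
    - [[16.5, 3, 25], -0.9]
    - [[16.5, 3, 25], -0.9]
    - [[0, 0, 20], 0]
    - [[0, 0, 0], 0]
    - [[0, 0, 0], 0]

```text
time: 2.6
eef_pos: [0.5307, -0.1804, 0.0962]
ee_rot: [0.0, 0.688, 0.726, -0.001]
wrist_force: [-0.2, -0.8, -0.4]
width: 0.995
```

```bash
python3 plan.py 528.5 -174.5 26 3.5 20; python3 -c "
from h import *
snap('top','top1');snap('side','side1')"
```

```text
tcp [ 530.7 -180.4   96.2] yang 3.04 tilt [-0.0011 -0.0023 -1.    ] F [-0.2 -0.8 -0.4] w 0.995 t 2.6
4 [[[1.5,-0.4,17.6],np.float64(-0.11)],[[1.6,-0.4,17.6],np.float64(-0.11)],[[1.6,-0.4,17.6],np.float64(-0.11)],[[1.6,-0.4,17.6],np.float64(-0.11)]]
```

View pics/side1.png

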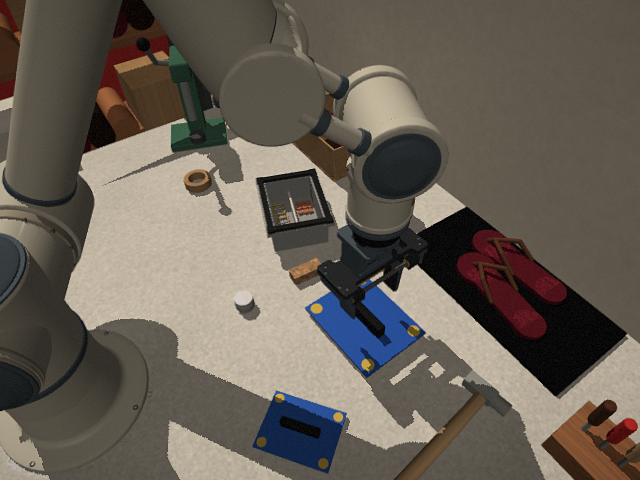

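The side view shows the open gripper above the lid, straddling the handle near (368,310). I'll descend and close.

Request:
jog_arm:
  series:
    - [[1.5, 0, 18], 0]
    - [[1.5, 0, 18], 0]
    - [[1.5, 0, 18], 0]
    - [[1.5, 0, 14], -0.4]
    - [[0, 0, 0], 0]

```text
time: 3.2
eef_pos: [0.5347, -0.1771, 0.0331]
ee_rot: [0.006, 0.686, 0.728, 0.001]
wrist_force: [-0.4, 0.2, 1.1]
width: 1.004
```

```bash
python3 plan.py 528.5 -174.5 26 3.5 20
```

```text
tcp [ 534.7 -177.1   33.1] yang 3.41 tilt [ 0.0099 -0.0074 -0.9999] F [-0.4  0.2  1.1] w 1.004 t 3.2
1 [[[3.0,-6.1,7.0],np.float64(-0.09)]]
```

Request:
jog_arm:
  series:
    - [[3, -6, 7], 0]
    - [[0, 0, 0], 0]
    - [[0, 0, 0], 0]

```text
time: 3.5
eef_pos: [0.5294, -0.1752, 0.0282]
ee_rot: [0.008, 0.686, 0.728, 0.001]
wrist_force: [0.2, -0.2, -0.9]
width: 1.0
```

```bash
python3 plan.py 528.5 -174.5 26 3.5 20
```

```text
tcp [ 529.4 -175.2   28.2] yang 3.37 tilt [ 0.0132 -0.0089 -0.9999] F [ 0.2 -0.2 -0.9] w 1.0 t 3.5
1 [[[0.7,-0.9,2.2],np.float64(-0.13)]]
```

Request:
jog_arm:
  series:
    - [[0.5, -0.5, 2], 0]
    - [[0, 0, 0], 0]
    - [[0, 0, 0], 0]
    - [[0, 0, 0], 0]
    - [[0, 0, 0], 0]
    - [[0, 0, 0], 0]
    - [[0, 0, 0], 0]
    - [[0, 0, 0], 0]
  gripper: 1
  grip_force: 50

```text
time: 4.3
eef_pos: [0.5298, -0.1752, 0.0275]
ee_rot: [0.009, 0.686, 0.727, 0.002]
wrist_force: [0.1, 0.0, -0.3]
width: 0.325
```

```bash
python3 plan.py 566.5 147.5 150 -20.5
```

```text
tcp [ 529.8 -175.2   27.5] yang 3.36 tilt [ 0.0153 -0.0099 -0.9998] F [ 0.1  0.  -0.3] w 0.325 t 4.3
8 [[[39.8,7.2,-15.6],np.float64(2.98)],[[40.1,5.1,-15.6],np.float64(2.98)],[[40.4,3.0,-15.6],np.float64(2.98)],[[40.5,0.9,-15.6],np.float64(2.98)],[[40.5,-1.2,-15.6],np.float64(2.98)],[[40.3,-3.3,-15.6],np.float64(2.98)],[[40.1,-5.4,-15.6],np.float64(2.98)],[[39.8,-7.5,-15.6],np.float64(2.98)]]
```

Request:
jog_arm:
  series:
    - [[0, 0, 0], 0]
    - [[0, 0, 0], 0]
    - [[0, 0, 0], 0]
    - [[0, 0, 0], 0]

```text
time: 4.7
eef_pos: [0.5295, -0.1752, 0.0277]
ee_rot: [0.009, 0.686, 0.728, 0.001]
wrist_force: [-0.4, -0.8, 1.2]
width: 0.193
```

```bash
python3 plan.py 528.5 -174.5 60 3.5 20
```

```text
tcp [ 529.5 -175.2   27.7] yang 3.38 tilt [ 0.0148 -0.0099 -0.9998] F [-0.4 -0.8  1.2] w 0.193 t 4.7
2 [[[0.2,-0.3,-16.2],np.float64(-0.06)],[[0.2,-0.3,-16.2],np.float64(-0.06)]]
```

Request:
jog_arm:
  series:
    - [[0, 0, 0], 0]
    - [[0, 0, -8], 0]
    - [[0, 0, -20], 0]
    - [[0, 0, -30], 0]
    - [[0, 0, -35], 0]
    - [[0, 0, -35], 0]
    - [[0, 0, -20], 0]
    - [[0, 0, 0], 0]

```text
time: 5.5
eef_pos: [0.5256, -0.1727, 0.1819]
ee_rot: [0.007, 0.686, 0.727, 0.001]
wrist_force: [-0.3, -0.5, -3.6]
width: 0.197
```

```bash
python3 plan.py 566.5 147.5 170 -20.5 30;python3 -c "
from h import *
snap('top','top2');snap('side','side2')"
```

```text
tcp [ 525.6 -172.7  181.9] yang 3.35 tilt [ 0.0111 -0.0076 -0.9999] F [-0.3 -0.5 -3.6] w 0.197 t 5.5
11 [[[28.9,5.4,0.9],np.float64(2.17)],[[29.0,4.3,0.9],np.float64(2.17)],[[29.2,3.2,0.9],np.float64(2.17)],[[29.3,2.1,0.9],np.float64(2.17)],[[29.3,1.0,0.9],np.float64(2.17)],[[29.4,-0.1,0.9],np.float64(2.17)],[[29.3,-1.2,0.9],np.float64(2.17)],[[29.3,-2.3,0.9],np.float64(2.17)],[[29.1,-3.5,0.9],np.float64(2.17)],[[29.0,-4.6,0.9],np.float64(2.17)],[[28.8,-5.6,0.9],np.float64(2.17)]]
```

View pics/side2.png

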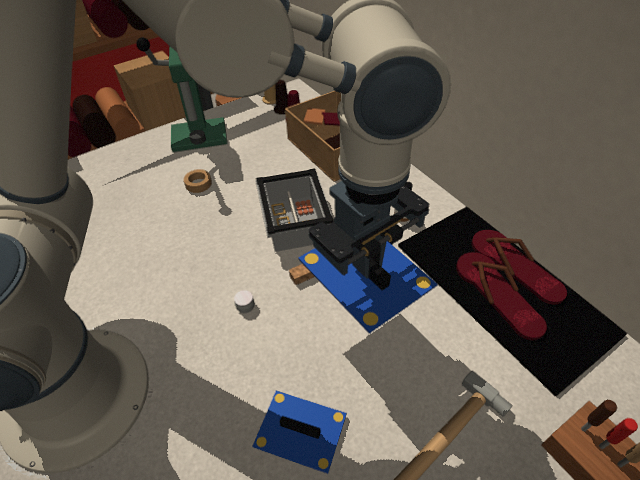

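The side view shows the lid lifted in the gripper with three marks visible, at (312,259), (371,319) and (424,283). Its bottom is about 155 mm up, clear of the bottle. I'll carry it to the box.

Request:
jog_arm:
  series:
    - [[20, 4, 0], 2.2]
    - [[29, 4, 0], 2.2]
    - [[29, 3, 0], 2.2]
    - [[29, 2, 0], 2.2]
    - [[29, 1, 0], 2.2]
    - [[29, 0, 0], 2.2]
    - [[29, -1, 0], 2.2]
    - [[29, -2, 0], 2.2]
    - [[29, -3, 0], 2.2]
    - [[29, -5, 0], 2.2]
    - [[25, -6, 0], 2.2]
    - [[15, 0, 0], 0]
    - [[0, 0, 0], 0]
    - [[0, 0, 0], 0]

```text
time: 7.0
eef_pos: [0.5605, 0.1591, 0.1517]
ee_rot: [-0.006, 0.829, 0.56, -0.014]
wrist_force: [-0.2, -0.5, -3.8]
width: 0.194
```

```bash
python3 plan.py 566.5 147.5 130 -20.5 30
```

```text
tcp [560.5 159.1 151.7] yang -21.92 tilt [-0.0303 -0.0048 -0.9995] F [-0.2 -0.5 -3.8] w 0.194 t 7.0
1 [[[-8.2,10.4,21.5],np.float64(-1.42)]]
```

Request:
jog_arm:
  series:
    - [[-8, 10, 5], -1.4]
    - [[0, 0, 0], 0]
    - [[0, 0, 0], 0]
    - [[0, 0, 0], 0]

```text
time: 7.4
eef_pos: [0.5656, 0.1445, 0.145]
ee_rot: [-0.007, 0.822, 0.569, -0.015]
wrist_force: [-0.0, -1.2, -3.4]
width: 0.196
```

```bash
python3 plan.py 566.5 147.5 130 -20.5 30; python3 - <<'E'
from m import *
s=robot.get_state();z=s['eef_pos'][2]-.0077
for n in('top','side'):
    c=snap(n,n+'3'); print(n)
    for x in marks(c,z): print(x)
E
```

```text
tcp [565.6 144.5 145. ] yang -20.59 tilt [-0.0333 -0.0056 -0.9994] F [-0.  -1.2 -3.4] w 0.196 t 7.4
1 [[[3.4,0.2,15.0],np.float64(-0.09)]]
top
(np.int32(49), array([176.6, 254.1]), array([0.5412, 0.243 , 0.1373]))
(np.int32(118), array([258.3, 289.6]), array([0.4815, 0.0932, 0.1373]))
side
(np.int32(44), array([309.7, 154.7]), array([0.6484, 0.196 , 0.1373]))
(np.int32(45), array([260. , 160.8]), array([0.543 , 0.2426, 0.1373]))
(np.int32(61), array([269.8, 206. ]), array([0.4866, 0.0969, 0.1373]))
```

View pics/side3.png

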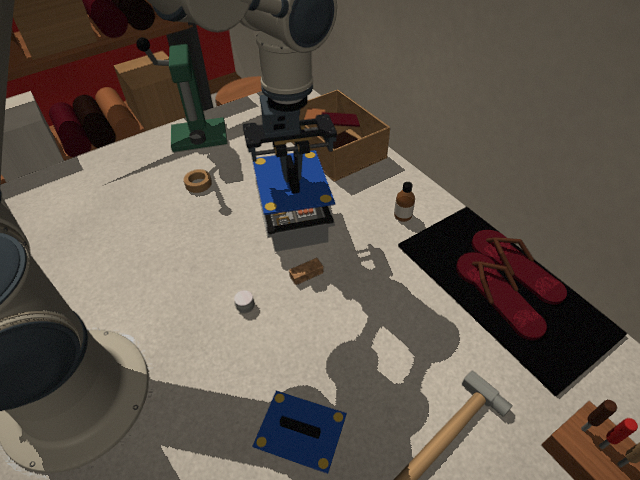

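View pics/top3.png

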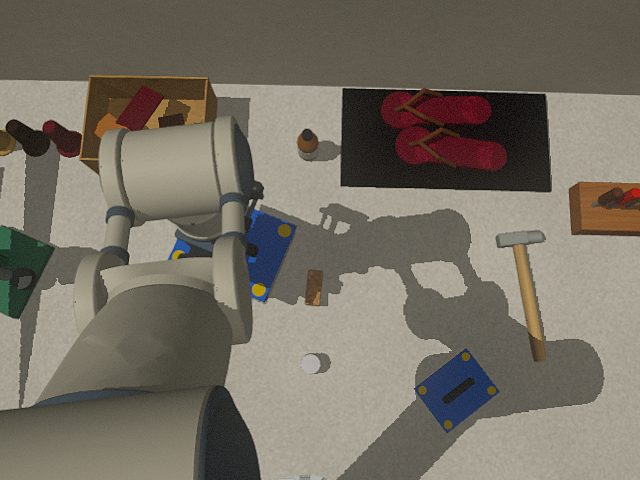

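```bash
python3 plan.py 566.2 146.2 108 -20.6 13
```

```text
tcp [565.7 144.8 145.2] yang -20.57 tilt [-0.033  -0.0055 -0.9994] F [ 0.1 -0.4 -3.9] w 0.193 t 7.5
3 [[[0.7,0.4,12.4],np.float64(0.01)],[[0.7,0.4,12.4],np.float64(0.01)],[[0.7,0.4,12.4],np.float64(0.01)]]
```

Request:
jog_arm:
  series:
    - [[0.7, 0.4, 12], 0]
    - [[0.7, 0.4, 12], 0]
    - [[0.7, 0.4, 12], 0]
    - [[0, 0, 0], 0]
    - [[0, 0, 0], 0]

```text
time: 8.0
eef_pos: [0.5657, 0.1467, 0.1053]
ee_rot: [-0.007, 0.822, 0.57, -0.016]
wrist_force: [0.2, -0.2, -3.4]
width: 0.192
```

```bash
python3 plan.py 566.2 146.2 100 -20.6 13; python3 - <<'E'
from m import *
s=robot.get_state();z=s['eef_pos'][2]-.0077
for n in('top','side'):
    c=snap(n,n+'4'); print(n)
    for x in marks(c,z): print(x)
    if n=='side': cv2.imwrite('pics/s4c.png',np.clip(cv2.resize(c['pixels'][130:260,220:370,::-1],None,fx=5,fy=4.5)*1.8,0,255).astype(np.uint8))
E
```

```text
tcp [565.7 146.7 105.3] yang -20.55 tilt [-0.0339 -0.0056 -0.9994] F [ 0.2 -0.2 -3.4] w 0.192 t 8.0
1 [[[-0.2,0.8,5.3],np.float64(0.05)]]
top
(np.int32(106), array([259.4, 291.9]), array([0.4815, 0.0959, 0.0976]))
side
(np.int32(39), array([261.7, 174.1]), array([0.5429, 0.2439, 0.0976]))
(np.int32(58), array([271.3, 219.2]), array([0.4867, 0.0989, 0.0976]))
```

View pics/s4c.png

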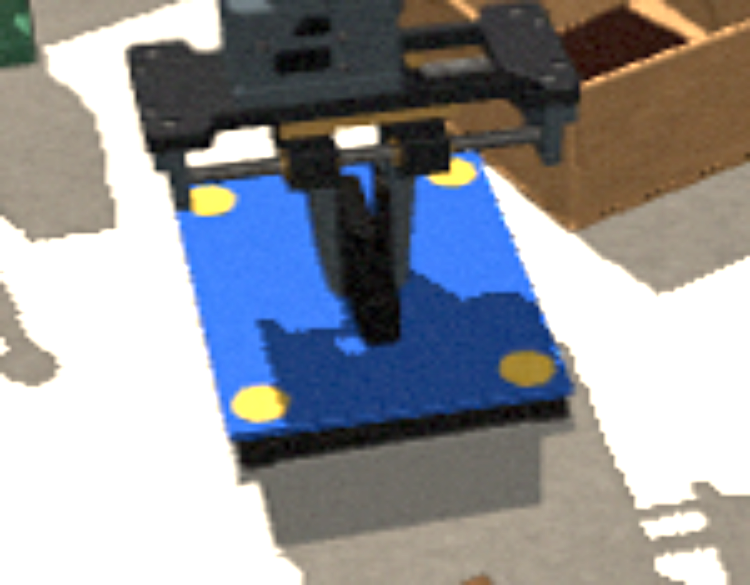

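The crop shows the lid parallel to the box and about 10 mm above resting height, with the gasket edge at crop rows 400–460. I'll shift about 1.5 mm in +x and lower it.

```bash
python3 plan.py 567.2 146.2 92 -20.6 5
```

```text
tcp [565.8 146.7 105.7] yang -20.55 tilt [-0.0335 -0.0055 -0.9994] F [ 0.3  0.2 -3.1] w 0.192 t 8.1
3 [[[0.1,0.6,4.5],np.float64(0.02)],[[0.1,0.6,4.5],np.float64(0.02)],[[0.1,0.6,4.5],np.float64(0.02)]]
```

Request:
jog_arm:
  series:
    - [[0.1, 0.8, 4], 0]
    - [[0.1, 0.8, 4], 0]
    - [[0, 0, 3], 0]
    - [[0, 0, 0], 0]

```text
time: 8.5
eef_pos: [0.5678, 0.1463, 0.0946]
ee_rot: [-0.007, 0.822, 0.57, -0.014]
wrist_force: [-0.0, -0.7, -3.1]
width: 0.19
```

```bash
python3 plan.py 567.2 146.2 92 -20.6 5
```

```text
tcp [567.8 146.3  94.6] yang -20.55 tilt [-0.0316 -0.0052 -0.9995] F [-0.  -0.7 -3.1] w 0.19 t 8.5
1 [[[-0.3,-0.5,2.6],np.float64(0.05)]]
```

Request:
jog_arm:
  series:
    - [[0, -0.5, 2], 0]
    - [[0, 0, 1], 0]
    - [[0, 0, 0], 0]

```text
time: 8.8
eef_pos: [0.5677, 0.1465, 0.0929]
ee_rot: [-0.006, 0.822, 0.57, -0.014]
wrist_force: [-0.6, -1.2, 0.0]
width: 0.195
```

```bash
python3 plan.py 567.2 146.2 92 -20.6 5
```

```text
tcp [567.7 146.5  92.9] yang -20.55 tilt [-0.0297 -0.0051 -0.9995] F [-0.6 -1.2  0. ] w 0.195 t 8.8
1 [[[-0.5,-0.4,0.9],np.float64(0.05)]]
```

Force has risen by about 3 N, so the lid is touching the gasket. I'll release it and retreat.

Request:
jog_arm:
  series:
    - [[0, 0, 0], 0]
    - [[0, 0, 0], 0]
    - [[0, 0, 0], 0]
    - [[0, 0, 0], 0]
    - [[0, 0, 0], 0]
    - [[0, 0, 0], 0]
    - [[0, 0, 0], 0]
  gripper: -1

```text
time: 9.5
eef_pos: [0.5683, 0.1467, 0.0933]
ee_rot: [-0.006, 0.822, 0.57, -0.013]
wrist_force: [-0.5, -0.3, 0.2]
width: 0.779
```

Request:
jog_arm:
  series:
    - [[0, 0, -15], 0]
    - [[0, 0, -25], 0]
    - [[0, 0, -30], 0]
    - [[0, 0, -10], 0]
    - [[0, 0, 0], 0]

```text
time: 10.0
eef_pos: [0.5699, 0.1469, 0.1749]
ee_rot: [-0.007, 0.822, 0.57, -0.014]
wrist_force: [-0.0, -0.7, -0.2]
width: 1.0
```

```bash
python3 plan.py 567.2 146.2 150 -20.6 5|head -1; python3 - <<'E'
from m import *
for n in('top','side'):
    c=snap(n,n+'5'); print(n)
    for x in marks(c,.084): print(x)
    if n=='side': cv2.imwrite('pics/s5c.png',np.clip(cv2.resize(c['pixels'][130:260,220:370,::-1],None,fx=5,fy=4.5)*1.8,0,255).astype(np.uint8))
E
```

```text
tcp [569.9 146.9 174.9] yang -20.55 tilt [-0.0308 -0.0052 -0.9995] F [-0.  -0.7 -0.2] w 1.0 t 10.0
top
(np.int32(90), array([284.3, 234.6]), array([0.5933, 0.0554, 0.084 ]))
(np.int32(114), array([260.9, 291.2]), array([0.4843, 0.0947, 0.084 ]))
side
(np.int32(45), array([310.8, 171.3]), array([0.6521, 0.2003, 0.084 ]))
(np.int32(47), array([263., 179.]), array([0.5435, 0.2417, 0.084 ]))
(np.int32(43), array([325.7, 214.3]), array([0.598 , 0.0567, 0.084 ]))
(np.int32(60), array([273.5, 224.1]), array([0.4888, 0.0959, 0.084 ]))
```

View pics/s5c.png

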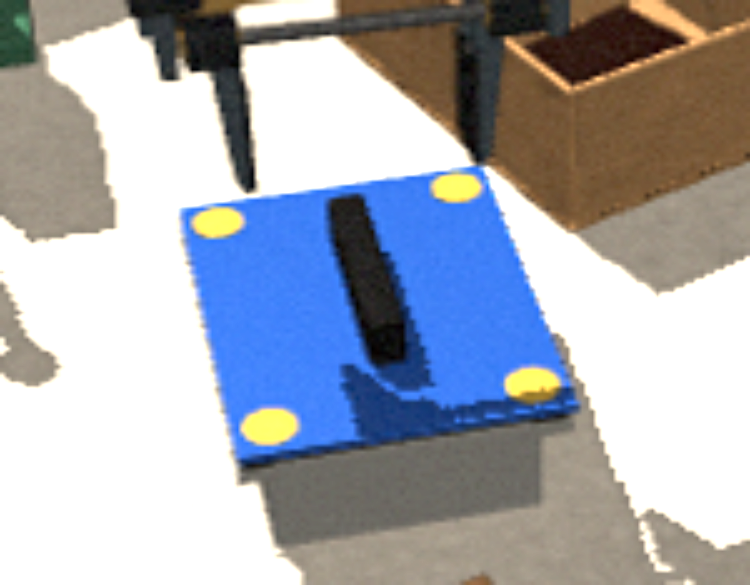

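The crop shows the lid seated squarely, with all four marks visible and the gripper clear. Triangulated mark height fits 84 mm, so the gasket is still unpressed. I'll close the fingers and go to mark a.

```bash
python3 plan.py 486.3 95.2 135 -20.6 30
```

```text
tcp [569.1 146.8 173.3] yang -20.56 tilt [-0.033  -0.0055 -0.9994] F [ 0.2 -0.5  0.4] w 0.999 t 10.1
4 [[[-19.2,-14.6,10.3],np.float64(0.01)],[[-19.2,-14.6,10.3],np.float64(0.01)],[[-19.2,-14.6,10.3],np.float64(0.01)],[[-19.2,-14.6,10.3],np.float64(0.01)]]
```

Request:
jog_arm:
  series:
    - [[-19, -15, 0], 0]
    - [[-19, -15, 0], 0]
    - [[-19, -15, 5], 0]
    - [[-19, -15, 10], 0]
    - [[0, 0, 10], 0]
    - [[0, 0, 0], 0]
    - [[0, 0, 0], 0]
    - [[0, 0, 0], 0]
    - [[0, 0, 0], 0]
    - [[0, 0, 0], 0]
    - [[0, 0, 0], 0]
    - [[0, 0, 0], 0]
  gripper: 1

```text
time: 11.3
eef_pos: [0.4812, 0.096, 0.1433]
ee_rot: [-0.01, 0.821, 0.57, -0.019]
wrist_force: [-0.1, -0.1, 0.4]
width: 0.009
```

```bash
python3 plan.py 486.3 95.2 92 -20.6 20
```

```text
tcp [481.2  96.  143.3] yang -20.49 tilt [-0.0423 -0.0062 -0.9991] F [-0.1 -0.1  0.4] w 0.009 t 11.3
3 [[[0.7,2.3,17.0],np.float64(0.04)],[[0.7,2.3,17.0],np.float64(0.04)],[[0.7,2.3,17.0],np.float64(0.04)]]
```

Request:
jog_arm:
  series:
    - [[0.7, 2.3, 15], 0]
    - [[0.7, 2.3, 15], 0]
    - [[0.7, 2.3, 14], 0]
    - [[0, 0, 0], 0]
    - [[0, 0, 0], 0]

```text
time: 11.8
eef_pos: [0.4878, 0.0955, 0.099]
ee_rot: [-0.009, 0.821, 0.57, -0.018]
wrist_force: [-0.4, 0.4, 1.0]
width: 0.008
```

```bash
python3 plan.py 486.3 95.2 84 -20.6 20; python3 - <<'E'
from m import *
c=snap('side','side6')
cv2.imwrite('pics/s6c.png',np.clip(cv2.resize(c['pixels'][130:260,220:370,::-1],None,fx=5,fy=4.5)*1.8,0,255).astype(np.uint8))
E
```

```text
tcp [487.8  95.5  99. ] yang -20.47 tilt [-0.0396 -0.0059 -0.9992] F [-0.4  0.4  1. ] w 0.008 t 11.8
1 [[[-0.6,-0.8,15.0],np.float64(0.13)]]
```

View pics/s6c.png

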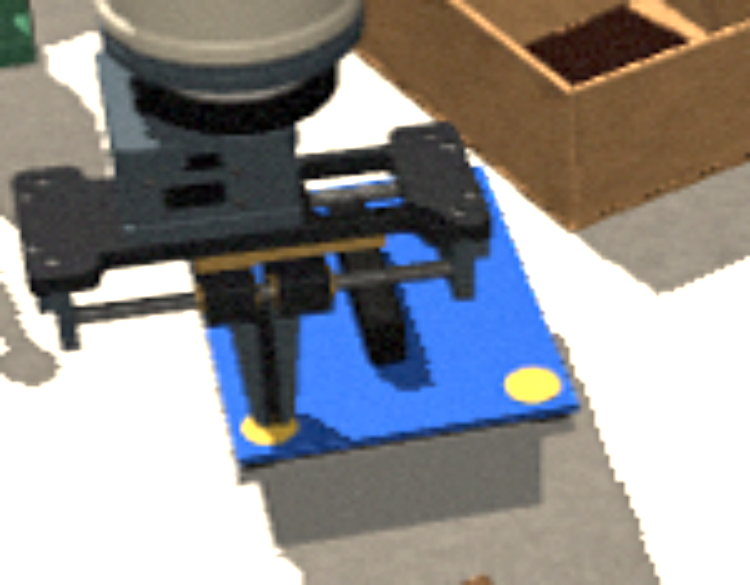

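The crop shows the closed fingertips just above mark a at (270,425) in the crop. I'll press down in stages.

Request:
jog_arm:
  series:
    - [[-0.5, -0.8, 9], 0]
    - [[0, 0, 5], 0]
    - [[0, 0, 3], 0]

```text
time: 12.15
eef_pos: [0.4872, 0.0953, 0.0828]
ee_rot: [-0.008, 0.821, 0.57, -0.016]
wrist_force: [-1.9, -0.9, 17.2]
width: 0.004
```

Request:
jog_arm:
  series:
    - [[0, 0, 3], 0]

```text
time: 12.25
eef_pos: [0.4871, 0.0953, 0.0801]
ee_rot: [-0.008, 0.821, 0.57, -0.016]
wrist_force: [-4.1, -0.8, 18.3]
width: 0.008
```

Request:
jog_arm:
  series:
    - [[0, 0, 3], 0]

```text
time: 12.35
eef_pos: [0.4871, 0.0953, 0.0778]
ee_rot: [-0.008, 0.821, 0.57, -0.016]
wrist_force: [-13.2, -1.5, 61.0]
width: 0.003
```

Request:
jog_arm:
  series:
    - [[0, 0, 0], 0]
    - [[0, 0, 0], 0]

```text
time: 12.55
eef_pos: [0.487, 0.0953, 0.0788]
ee_rot: [-0.007, 0.821, 0.57, -0.016]
wrist_force: [-1.3, -0.7, 3.7]
width: 0.006
```

Request:
jog_arm:
  series:
    - [[0, 0, -15], 0]
    - [[0, 0, -10], 0]
    - [[0, 0, 0], 0]

```text
time: 12.85
eef_pos: [0.4877, 0.0954, 0.1044]
ee_rot: [-0.007, 0.821, 0.57, -0.016]
wrist_force: [-0.2, -0.4, -0.0]
width: 0.002
```

```bash
python3 plan.py 594.9 54.8 105 -20.6 30; python3 - <<'E'
from m import *
for n in('top','side'):
    c=snap(n,n+'7'); print(n)
    for x in marks(c,.084): print(x)
    if n=='side': cv2.imwrite('pics/s7c.png',np.clip(cv2.resize(c['pixels'][130:260,220:370,::-1],None,fx=5,fy=4.5)*1.8,0,255).astype(np.uint8))
E
```

```text
tcp [487.7  95.4 104.4] yang -20.45 tilt [-0.0342 -0.0057 -0.9994] F [-0.2 -0.4 -0. ] w 0.002 t 12.85
4 [[[-0.2,28.6,-1.0],np.float64(0.04)],[[-0.1,28.6,-1.0],np.float64(0.04)],[[-0.1,28.6,-1.0],np.float64(0.04)],[[-0.1,28.6,-1.0],np.float64(0.04)]]
top
(np.int32(35), array([210.3, 201.9]), array([0.654 , 0.2005, 0.084 ]))
(np.int32(51), array([422.1, 389.7]), array([ 0.3134, -0.2052,  0.084 ]))
side
(np.int32(60), array([325.9, 215.2]), array([0.5969, 0.0541, 0.084 ]))
(np.int32(58), array([279.1, 397.5]), array([ 0.3021, -0.2471,  0.084 ]))
```

View pics/s7c.png

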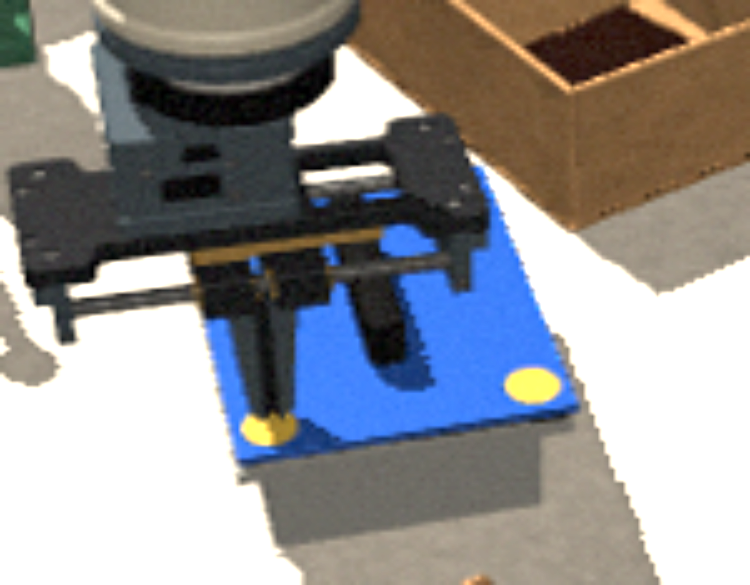

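```bash
python3 - <<'E'
from m import *
ims=[]
for n in('side0','side5','side7'):
    c=np.load(f'pics/{n}.npz')['pixels'][212:242,260:342,::-1]
    ims.append(np.clip(cv2.resize(c,None,fx=6,fy=6,interpolation=cv2.INTER_NEAREST)*2.2,0,255).astype(np.uint8))
cv2.imwrite('pics/cmp7.png',np.vstack(ims))
E
```

```text
(no output)
```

View pics/cmp7.png

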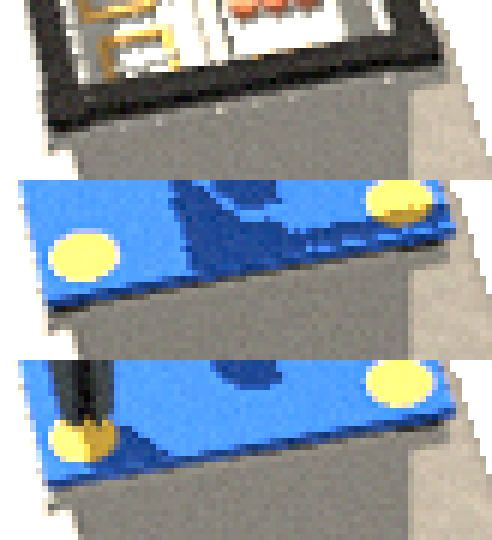

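The comparison shows the gasket strip under the left front corner (a) gone after pressing, while the right corner still stands proud. Next is b.

Request:
jog_arm:
  series:
    - [[0, 28, -1], 0]
    - [[0, 28, -1], 0]
    - [[0, 28, -1], 0]
    - [[0, 28, -1], 0]
    - [[0, 0, 0], 0]
    - [[0, 0, 0], 0]

```text
time: 13.55
eef_pos: [0.593, 0.0549, 0.0994]
ee_rot: [-0.009, 0.821, 0.571, -0.019]
wrist_force: [-0.2, 0.3, -0.2]
width: 0.004
```

```bash
python3 plan.py 594.9 54.8 86 -20.6 30
```

```text
tcp [593.   54.9  99.4] yang -20.42 tilt [-0.0415 -0.0059 -0.9991] F [-0.2  0.3 -0.2] w 0.004 t 13.55
1 [[[0.9,2.3,13.3],np.float64(0.18)]]
```

Request:
jog_arm:
  series:
    - [[0.9, 2.3, 8], 0]
    - [[0, 0, 4], 0]
    - [[0, 0, 2], 0]

```text
time: 13.85
eef_pos: [0.593, 0.0555, 0.0836]
ee_rot: [-0.01, 0.821, 0.571, -0.019]
wrist_force: [1.6, -3.6, 10.4]
width: 0.004
```

Request:
jog_arm:
  series:
    - [[0, 0, 2], 0]

```text
time: 13.95
eef_pos: [0.593, 0.0555, 0.0818]
ee_rot: [-0.009, 0.821, 0.571, -0.019]
wrist_force: [0.8, -3.6, 11.5]
width: 0.006
```

Request:
jog_arm:
  series:
    - [[0, 0, 2], 0]

```text
time: 14.05
eef_pos: [0.593, 0.0554, 0.0802]
ee_rot: [-0.009, 0.821, 0.571, -0.019]
wrist_force: [-1.6, -2.9, 10.6]
width: 0.007
```

Request:
jog_arm:
  series:
    - [[0, 0, 2], 0]

```text
time: 14.15
eef_pos: [0.5931, 0.0554, 0.0787]
ee_rot: [-0.008, 0.82, 0.571, -0.019]
wrist_force: [-1.5, -3.3, 10.4]
width: 0.004
```

Request:
jog_arm:
  series:
    - [[0, 0, 1.5], 0]

```text
time: 14.25
eef_pos: [0.593, 0.0553, 0.0777]
ee_rot: [-0.008, 0.82, 0.571, -0.018]
wrist_force: [-0.6, -3.7, 11.9]
width: 0.001
```

Request:
jog_arm:
  series:
    - [[0, 0, 1.5], 0]

```text
time: 14.35
eef_pos: [0.5931, 0.0553, 0.0773]
ee_rot: [-0.008, 0.82, 0.572, -0.018]
wrist_force: [-6.5, -2.6, 32.7]
width: 0.004
```

Request:
jog_arm:
  series:
    - [[0, 0, 1.5], 0]

```text
time: 14.45
eef_pos: [0.5931, 0.0553, 0.0773]
ee_rot: [-0.007, 0.82, 0.572, -0.017]
wrist_force: [-7.2, -3.3, 31.0]
width: 0.006
```

Hard stop reached at b (31 N). Now c.

Request:
jog_arm:
  series:
    - [[0, 0, 0], 0]
    - [[0, 0, 0], 0]
    - [[0, 0, -15], 0]
    - [[0, 0, -10], 0]
    - [[0, 0, 0], 0]

```text
time: 14.95
eef_pos: [0.5923, 0.0563, 0.1034]
ee_rot: [-0.007, 0.82, 0.572, -0.018]
wrist_force: [0.2, 0.4, 0.4]
width: -0.001
```

```bash
python3 plan.py 649.7 200.6 105 -20.6 30
```

```text
tcp [592.3  56.3 103.4] yang -20.19 tilt [-0.0371 -0.0085 -0.9993] F [0.2 0.4 0.4] w -0.001 t 14.95
6 [[[25.9,0.7,-0.8],np.float64(0.07)],[[25.9,0.6,-0.8],np.float64(0.07)],[[25.9,0.6,-0.8],np.float64(0.07)],[[25.9,0.6,-0.8],np.float64(0.07)],[[25.9,0.6,-0.8],np.float64(0.07)],[[25.9,0.5,-0.8],np.float64(0.07)]]
```

Request:
jog_arm:
  series:
    - [[26, 0.6, -2], 0]
    - [[26, 0.6, -2], 0]
    - [[26, 0.6, -2], 0]
    - [[26, 0.6, -2], 0]
    - [[26, 0.6, -2], 0]
    - [[26, 0.6, -2], 0.4]
    - [[0, 0, 0], 0]
    - [[0, 0, 0], 0]

```text
time: 15.75
eef_pos: [0.6493, 0.2069, 0.1076]
ee_rot: [-0.008, 0.822, 0.569, -0.02]
wrist_force: [0.3, 0.1, -0.8]
width: 0.006
```

```bash
python3 plan.py 649.7 200.6 88 -20.6 30; python3 - <<'E'
from m import *
c=snap('side','side8')
cv2.imwrite('pics/s8c.png',np.clip(cv2.resize(c['pixels'][130:260,220:370,::-1],None,fx=5,fy=4.5)*1.8,0,255).astype(np.uint8))
E
```

```text
tcp [649.3 206.9 107.6] yang -20.65 tilt [-0.0415 -0.0091 -0.9991] F [ 0.3  0.1 -0.8] w 0.006 t 15.75
1 [[[-5.3,3.2,19.6],np.float64(-0.05)]]
```

View pics/s8c.png

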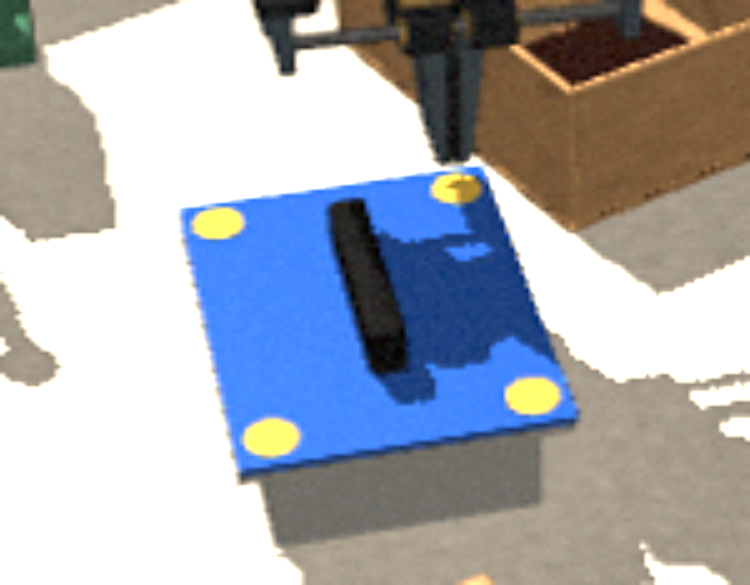

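The crop shows the front edge now sealed, with marks a and b about 10 rows lower, and the fingers just above mark c. The crate is close, so I'll check gripper body clearance first.

```bash
python3 - <<'E'
from m import *
t=dict(np.load('pics/top0.npz'));s=dict(np.load('pics/side0.npz'))
c=np.hstack([cv2.resize(t['pixels'][60:200,60:260,::-1],None,fx=2,fy=2),cv2.resize(s['pixels'][70:210,240:440,::-1],None,fx=2,fy=2)])
cv2.imwrite('pics/crate.png',np.clip(c*2.0,0,255).astype(np.uint8))
for uv in [(338,144),(338,178),(388,128)]:
  print([cast(s,uv,z)[0].round(3).tolist() for z in (0,.06,.1,.14)])
for uv in [(203,164),(203,177),(213,78),(82,160)]:
  print([cast(t,uv,z)[0].round(3).tolist() for z in (0,.06,.1,.14)])
E
```

```text
[[0.839, 0.35, 0.0], [0.79, 0.281, 0.06], [0.757, 0.235, 0.1], [0.724, 0.189, 0.14]]
[[0.751, 0.225, 0.0], [0.708, 0.166, 0.06], [0.68, 0.126, 0.1], [0.652, 0.087, 0.14]]
[[1.009, 0.33, -0.0], [0.946, 0.263, 0.06], [0.905, 0.218, 0.1], [0.863, 0.173, 0.14]]
[[0.76, 0.24, 0.0], [0.739, 0.226, 0.06], [0.725, 0.216, 0.1], [0.711, 0.206, 0.14]]
[[0.731, 0.238, 0.0], [0.711, 0.224, 0.06], [0.699, 0.214, 0.1], [0.686, 0.205, 0.14]]
[[0.958, 0.232, 0.0], [0.926, 0.218, 0.06], [0.905, 0.209, 0.1], [0.883, 0.199, 0.14]]
[[0.763, 0.501, 0.0], [0.741, 0.472, 0.06], [0.727, 0.452, 0.1], [0.713, 0.433, 0.14]]
```

View pics/crate.png

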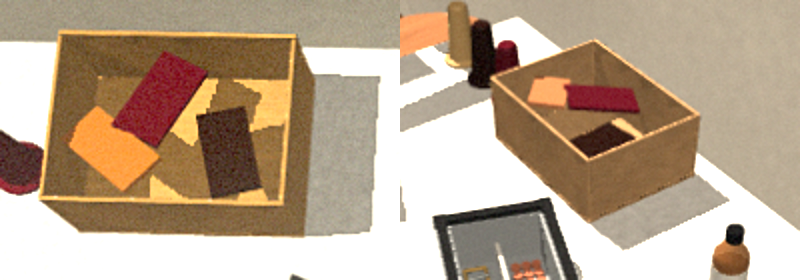

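The crate rim is about 0.1 m high and the gripper body bottom stays above 0.15 m, so it clears. Pressing c.

Request:
jog_arm:
  series:
    - [[-5.5, 3.2, 8], 0]
    - [[0, 0, 8], 0]
    - [[0, 0, 4], 0]
    - [[0, 0, 2], 0]

```text
time: 16.2
eef_pos: [0.6489, 0.1972, 0.0836]
ee_rot: [-0.008, 0.823, 0.568, -0.02]
wrist_force: [-1.5, 4.0, 10.6]
width: 0.001
```

Request:
jog_arm:
  series:
    - [[0, 0, 2], 0]

```text
time: 16.3
eef_pos: [0.649, 0.1973, 0.0819]
ee_rot: [-0.008, 0.823, 0.568, -0.019]
wrist_force: [-2.2, 2.7, 10.5]
width: 0.002
```

Request:
jog_arm:
  series:
    - [[0, 0, 2], 0]

```text
time: 16.4
eef_pos: [0.6491, 0.1974, 0.0804]
ee_rot: [-0.009, 0.823, 0.567, -0.019]
wrist_force: [-4.0, 1.6, 10.2]
width: 0.005
```

Request:
jog_arm:
  series:
    - [[0, 0, 2], 0]

```text
time: 16.5
eef_pos: [0.6491, 0.1974, 0.079]
ee_rot: [-0.009, 0.823, 0.567, -0.019]
wrist_force: [-3.4, 0.9, 10.4]
width: 0.004
```

Request:
jog_arm:
  series:
    - [[0, 0, 1.5], 0]

```text
time: 16.6
eef_pos: [0.6492, 0.1974, 0.0781]
ee_rot: [-0.009, 0.823, 0.567, -0.018]
wrist_force: [-3.0, -0.3, 11.6]
width: 0.005
```

Request:
jog_arm:
  series:
    - [[0, 0, 1.5], 0]

```text
time: 16.7
eef_pos: [0.6492, 0.1974, 0.0773]
ee_rot: [-0.009, 0.823, 0.567, -0.018]
wrist_force: [-4.7, 1.3, 10.7]
width: 0.005
```

Request:
jog_arm:
  series:
    - [[0, 0, 1.5], 0]

```text
time: 16.8
eef_pos: [0.6493, 0.1974, 0.0771]
ee_rot: [-0.009, 0.823, 0.567, -0.017]
wrist_force: [-7.7, -0.2, 28.1]
width: 0.001
```

Request:
jog_arm:
  series:
    - [[0, 0, 1.5], 0]
    - [[0, 0, 0], 0]
    - [[0, 0, -15], 0]
    - [[0, 0, -15], 0]
    - [[0, 0, -8], 0]
    - [[0, 0, 0], 0]

```text
time: 17.4
eef_pos: [0.651, 0.1969, 0.119]
ee_rot: [-0.008, 0.824, 0.567, -0.016]
wrist_force: [0.3, 0.0, -0.4]
width: 0.003
```

```bash
python3 plan.py 541.1 241.2 115 -20.6 30
```

```text
tcp [651.  196.9 119. ] yang -20.96 tilt [-0.0367 -0.0047 -0.9993] F [ 0.3  0.  -0.4] w 0.003 t 17.4
4 [[[0.5,-29.6,2.0],np.float64(-0.09)],[[0.6,-29.6,2.0],np.float64(-0.09)],[[0.6,-29.6,2.0],np.float64(-0.09)],[[0.7,-29.6,2.0],np.float64(-0.09)]]
```

Request:
jog_arm:
  series:
    - [[0.6, -29.5, 1], 0]
    - [[0.6, -29.5, 1], 0]
    - [[0.6, -29.5, 1], -0.2]
    - [[0.6, -29.5, 1], -0.2]
    - [[0, 0, 0], 0]
    - [[0, 0, 0], 0]

```text
time: 18.0
eef_pos: [0.5379, 0.2415, 0.1177]
ee_rot: [-0.008, 0.822, 0.569, -0.016]
wrist_force: [-0.3, -0.3, -0.3]
width: 0.005
```

```bash
python3 plan.py 541.1 241.2 90 -20.6 30
```

```text
tcp [537.9 241.5 117.7] yang -20.64 tilt [-0.0364 -0.005  -0.9993] F [-0.3 -0.3 -0.3] w 0.005 t 18.0
1 [[[1.3,4.0,27.6],np.float64(-0.04)]]
```

Request:
jog_arm:
  series:
    - [[0.5, 2, 14], 0]
    - [[0.5, 2, 10], 0]
    - [[0, 0, 6], 0]
    - [[0, 0, 3], 0]

```text
time: 18.4
eef_pos: [0.5438, 0.2402, 0.0813]
ee_rot: [-0.008, 0.823, 0.568, -0.016]
wrist_force: [-5.3, 4.5, 10.1]
width: 0.003
```

```bash
python3 plan.py 541.1 241.2 84 -20.6 30; python3 - <<'E'
from m import *
c=snap('side','side9')
cv2.imwrite('pics/s9c.png',np.clip(cv2.resize(c['pixels'][130:260,220:370,::-1],None,fx=5,fy=4.5)*1.8,0,255).astype(np.uint8))
E
```

```text
tcp [543.8 240.2  81.3] yang -20.75 tilt [-0.0349 -0.0042 -0.9994] F [-5.3  4.5 10.1] w 0.003 t 18.4
1 [[[-0.1,-3.0,-2.6],np.float64(-0.15)]]
```

View pics/s9c.png

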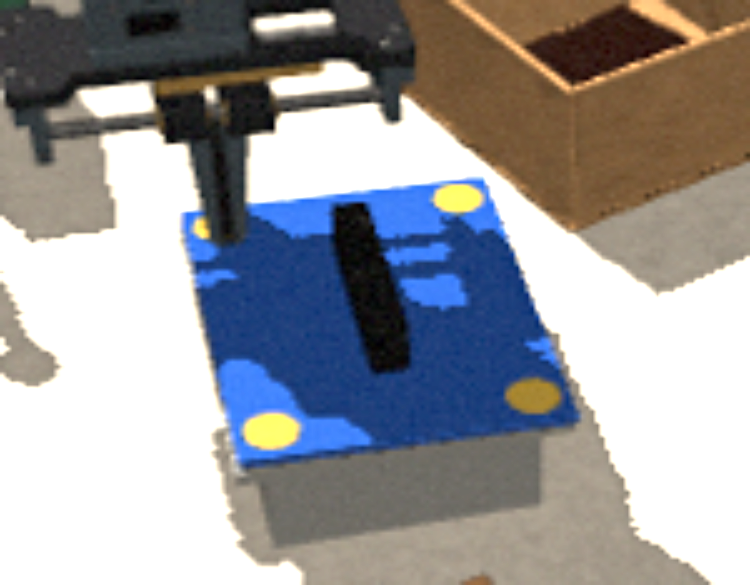

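The crop shows the fingers on mark d, with corner a rocked up slightly as the lid pivots on the still-proud d gasket. I'll keep pressing.

Request:
jog_arm:
  series:
    - [[0, 0, 2], 0]

```text
time: 18.55
eef_pos: [0.5437, 0.2402, 0.0787]
ee_rot: [-0.009, 0.823, 0.568, -0.016]
wrist_force: [-4.8, 2.7, 10.5]
width: 0.009
```

Request:
jog_arm:
  series:
    - [[0, 0, 2], 0]

```text
time: 18.65
eef_pos: [0.5436, 0.2403, 0.0765]
ee_rot: [-0.009, 0.823, 0.568, -0.016]
wrist_force: [-5.0, 1.5, 11.6]
width: 0.007
```

Request:
jog_arm:
  series:
    - [[0, 0, 1.5], 0]

```text
time: 18.75
eef_pos: [0.5436, 0.2404, 0.0762]
ee_rot: [-0.009, 0.823, 0.568, -0.016]
wrist_force: [-16.6, -3.6, 59.8]
width: 0.007
```

Request:
jog_arm:
  series:
    - [[0, 0, 1.5], 0]

```text
time: 18.85
eef_pos: [0.5436, 0.2404, 0.0762]
ee_rot: [-0.009, 0.823, 0.568, -0.016]
wrist_force: [-14.0, -3.2, 44.3]
width: 0.004
```

Request:
jog_arm:
  series:
    - [[0, 0, 1.5], 0]

```text
time: 18.95
eef_pos: [0.5436, 0.2403, 0.0762]
ee_rot: [-0.009, 0.823, 0.567, -0.015]
wrist_force: [-11.7, -1.2, 36.2]
width: 0.003
```

Request:
jog_arm:
  series:
    - [[0, 0, 0], 0]
    - [[0, 0, -15], 0]
    - [[0, 0, -20], 0]
    - [[0, 0, -20], 0]
    - [[-30, 0, -25], 0]
    - [[-30, 0, -30], 0]
    - [[-40, 0, -10], 0]
    - [[-40, 0, 0], 0]
    - [[0, 0, 0], 0]

```text
time: 19.85
eef_pos: [0.4986, 0.1042, 0.1997]
ee_rot: [-0.009, 0.823, 0.567, -0.017]
wrist_force: [-0.4, -0.0, 0.1]
width: 0.002
```

```bash
python3 plan.py 486.3 95.2 100 -20.6 30; python3 - <<'E'
from m import *
for n in('top','side'):
    c=snap(n,n+'10'); print(n)
    for x in marks(c,.076): print(x)
    if n=='side': cv2.imwrite('pics/s10c.png',np.clip(cv2.resize(c['pixels'][130:260,220:370,::-1],None,fx=5,fy=4.5)*1.8,0,255).astype(np.uint8))
E
```

```text
tcp [498.6 104.2 199.7] yang -20.91 tilt [-0.0378 -0.0037 -0.9993] F [-0.4 -0.   0.1] w 0.002 t 19.85
4 [[[-2.8,-1.2,25.0],np.float64(-0.08)],[[-2.8,-1.2,25.0],np.float64(-0.08)],[[-2.8,-1.2,25.0],np.float64(-0.08)],[[-2.8,-1.2,25.0],np.float64(-0.08)]]
top
(np.int32(89), array([286.2, 235.9]), array([0.5927, 0.0521, 0.076 ]))
(np.int32(51), array([422.1, 389.7]), array([ 0.3129, -0.2067,  0.076 ]))
side
(np.int32(43), array([311. , 173.7]), array([0.6528, 0.2008, 0.076 ]))
(np.int32(44), array([263.5, 181.5]), array([0.5439, 0.2418, 0.076 ]))
(np.int32(55), array([326. , 217.7]), array([0.5971, 0.0542, 0.076 ]))
(np.int32(60), array([273.6, 226.9]), array([0.4882, 0.0956, 0.076 ]))
(np.int32(58), array([279.1, 397.5]), array([ 0.3033, -0.2437,  0.076 ]))
```

View pics/s10c.png

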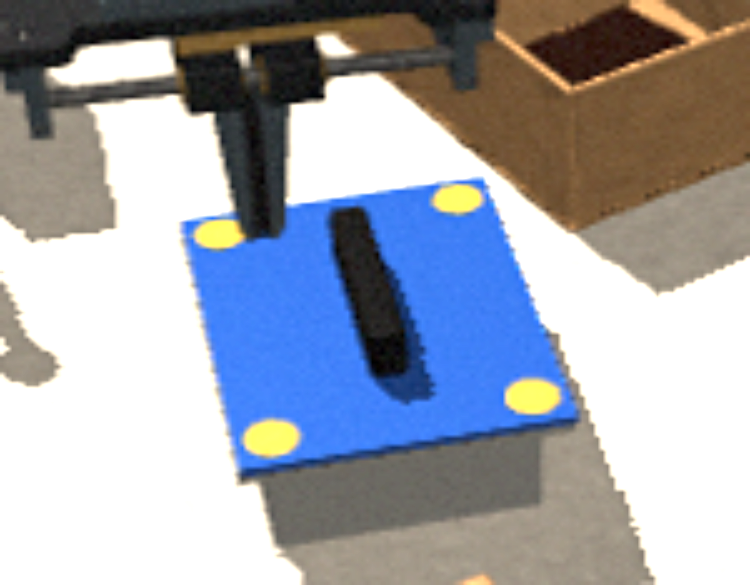

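The crop shows the lid flat on all sides and the marks back at the expected positions for a 76 mm plate top. Corner a stopped slightly higher than the others, so I'll re-press it as a check.

Request:
jog_arm:
  series:
    - [[-2.8, -1.2, 25], 0]
    - [[-2.8, -1.2, 25], 0]
    - [[-2.8, -1.2, 25], 0]
    - [[-2.8, -1.2, 20], -0.2]
    - [[0, 0, 0], 0]
    - [[0, 0, 0], 0]

```text
time: 20.55
eef_pos: [0.4918, 0.1023, 0.1003]
ee_rot: [-0.009, 0.821, 0.57, -0.015]
wrist_force: [-0.2, 0.7, -0.0]
width: 0.001
```

```bash
python3 plan.py 486.3 95.2 82 -20.6 30
```

```text
tcp [491.8 102.3 100.3] yang -20.5 tilt [-0.0353 -0.0014 -0.9994] F [-0.2  0.7 -0. ] w 0.001 t 20.55
1 [[[-8.4,-2.1,18.5],np.float64(0.1)]]
```

Request:
jog_arm:
  series:
    - [[-8, -2, 5], 0]
    - [[0, 0, 8], 0]
    - [[0, 0, 4], 0]
    - [[0, 0, 2], 0]

```text
time: 20.95
eef_pos: [0.4883, 0.0959, 0.0823]
ee_rot: [-0.008, 0.821, 0.57, -0.013]
wrist_force: [0.7, 0.6, -0.2]
width: 0.003
```

Request:
jog_arm:
  series:
    - [[0, 0, 1.5], 0]

```text
time: 21.05
eef_pos: [0.4884, 0.0959, 0.0808]
ee_rot: [-0.008, 0.821, 0.57, -0.013]
wrist_force: [-0.3, 0.1, -0.6]
width: 0.005
```

Request:
jog_arm:
  series:
    - [[0, 0, 1.5], 0]

```text
time: 21.15
eef_pos: [0.4885, 0.0959, 0.0793]
ee_rot: [-0.008, 0.821, 0.57, -0.013]
wrist_force: [-0.4, -0.2, -0.4]
width: 0.004
```

Request:
jog_arm:
  series:
    - [[0, 0, 1.5], 0]

```text
time: 21.25
eef_pos: [0.4886, 0.096, 0.0778]
ee_rot: [-0.008, 0.821, 0.57, -0.013]
wrist_force: [0.0, 0.4, 0.2]
width: 0.0
```

Request:
jog_arm:
  series:
    - [[0, 0, 1.5], 0]

```text
time: 21.35
eef_pos: [0.4886, 0.096, 0.0763]
ee_rot: [-0.008, 0.821, 0.57, -0.013]
wrist_force: [-3.0, -0.3, 22.9]
width: 0.004
```

Request:
jog_arm:
  series:
    - [[0, 0, 1.5], 0]

```text
time: 21.45
eef_pos: [0.4887, 0.096, 0.0761]
ee_rot: [-0.008, 0.821, 0.57, -0.012]
wrist_force: [-15.5, -2.3, 68.6]
width: 0.004
```

Corner a meets a hard stop at 76 mm right at contact, so it is fully down. I'll retreat and do the final check.

Request:
jog_arm:
  series:
    - [[0, 0, 0], 0]
    - [[0, 0, -15], 0]
    - [[0, 0, -30], 0]
    - [[0, 0, -40], 0]
    - [[-30, 0, -40], 0]
    - [[-40, 0, -20], 0]
    - [[-40, 0, 0], 0]
    - [[-40, 0, 0], 0]
    - [[0, 0, 0], 0]
    - [[0, 0, 0], 0]

```text
time: 22.45
eef_pos: [0.4397, -0.0491, 0.2302]
ee_rot: [-0.006, 0.821, 0.571, -0.011]
wrist_force: [0.7, 0.5, -0.1]
width: 0.009
```

```bash
python3 plan.py 486.3 95.2 100 -20.6 30|head -1; python3 - <<'E'
from m import *
for n in('top','side'):
    c=snap(n,n+'11'); print(n)
    for x in marks(c,.076): print(x)
E
```

```text
tcp [439.7 -49.1 230.2] yang -20.37 tilt [-0.0251 -0.0033 -0.9997] F [ 0.7  0.5 -0.1] w 0.009 t 22.45
top
(np.int32(103), array([211.3, 206. ]), array([0.648 , 0.1998, 0.076 ]))
(np.int32(109), array([186.4, 260.7]), array([0.5392, 0.2406, 0.076 ]))
(np.int32(57), array([258.9, 291.9]), array([0.4836, 0.0993, 0.076 ]))
(np.int32(36), array([466.4, 356.8]), array([ 0.374 , -0.2887,  0.076 ]))
(np.int32(53), array([422. , 389.8]), array([ 0.3127, -0.2066,  0.076 ]))
(np.int32(49), array([491.1, 390.1]), array([ 0.3153, -0.3329,  0.076 ]))
(np.int32(52), array([447.6, 424.3]), array([ 0.2533, -0.2525,  0.076 ]))
side
(np.int32(55), array([326. , 217.7]), array([0.5971, 0.0542, 0.076 ]))
(np.int32(60), array([273.6, 226.9]), array([0.4882, 0.0956, 0.076 ]))
(np.int32(58), array([279.1, 397.5]), array([ 0.3033, -0.2437,  0.076 ]))
(np.int32(50), array([338.2, 417.3]), array([ 0.3632, -0.3236,  0.076 ]))
(np.int32(68), array([261. , 441.4]), array([ 0.2448, -0.2888,  0.076 ]))
(np.int32(74), array([322.9, 463.2]), array([ 0.3049, -0.3675,  0.076 ]))
```

View pics/side11.png

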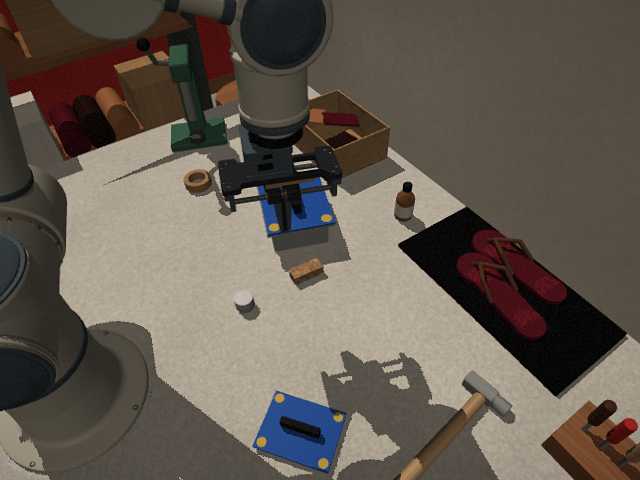

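The final picture shows the lid flat on the box, the bottle upright at (404,203), and the gripper clear of everything.

```bash
python3 -c "
from plant import robot
print(robot.sign_off())"
```

```text
the job is handed in; nothing more can be done
None
```

I put the blue lid on the grey box with its plug in the opening, then pressed the corners one at a time in the order a, b, c, d. The job was handed in at about 22.5 s of the 64 s allowed.

**What the last checks showed**
- **Corners:** each one yielded at about 10–18 N and then met a hard stop. The fingertip heights at the stops were about 78 mm (a), 77 mm (b), 77 mm (c) and 76 mm (d). Corner a had stopped highest, so I pressed it again at the end; it met the hard stop at 76 mm straight away. I did not press b and c again.
- **Lid position:** the cameras show the plate flat, with the marks where a sealed lid would put them. By the top view the lid is about 2 mm off centre. Its angle matches the box's to within my measurement, which is good to about 1°.
- **Surroundings:** the dye bottle is upright and the gripper is clear of everything.

**Where things disagreed or went less cleanly**
- The two cameras differed by 3–5 mm in absolute position, so I compared lid and box within the same view.
- The tool drifted to a tilt of about 0.03–0.04 rad, which I could not correct with the moves available.
- Fingertip force on the marks peaked at about 61 N on the first press of a, 60 N on d and 69 N on the second press of a. That is under the 120 N wrist limit. I took the 40 N limit to apply to the arm and gripper body, not the fingertips.

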